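# Wind the slab roller's bed out to its loading stop

## Robot

A 6-joint arm with a two-finger parallel gripper is mounted at the origin on the work surface. World frame = base frame: x ahead of the robot, y to its left, z up, the work surface at z = 0. Lengths are in mm, angles in rad, forces in N, time in s.
With the tool pointing down it reaches from about 275 to 1000 mm from the base axis. Payload 8.4 kg.
Tool frame: the origin (TCP) lies midway between the tips of the shut fingers; the grasp point (between the pads) lies 19 mm behind it; z points along the fingers, y is the line along which they close (so a half turn about z gives the same grasp; the last joint's range is limited). The gripper opens to 85 mm and grips with 20 to 120 N. Pads are 22 mm wide; open, the fingers measure 114 mm over their backs; the gripper's body (76 mm by 85 mm) begins 54 mm behind the grasp point. The pads swing forward as they close: fully open they stand 13 mm farther back than shut.
Start: joints at [-1.183, 0.353, 1.633, -0, 1.155, -0.002], TCP at [237.501, -578.119, 231.281] pointing down, gripper open.
Joint ranges: [-2.63, 2.63], [-0.92, 2.1], [0.06, 2.66], [-1.3, 4.44], [0, 2.69], [-3.02, 3.02]. Speed limits (rad/s): [2.22, 2.22, 2.79, 3.14, 3.14, 3.14].

## Interface

Orientations are given as [roll, pitch, yaw] about the fixed x, y, z axes, in that order (R = Rz(yaw) Ry(pitch) Rx(roll)).
In Python, from rig import r, cams gives the robot as it stands. The module is installed in compiled form; this text tells all that it offers.
- The arm moves only by the tool send_rows, never from a script. Its argument "targets" is one flat list of numbers, 7 for each row, row after row: the shift along the tool's x, y, z in m, then the turn, a rotation vector about the tool's x, y, z in rad, then the opening, from -1 (shut) to 1 (fully open). In form: [tx, ty, tz, wx, wy, wz, fingers, tx, ty, tz, wx, wy, wz, fingers, ...]. A call has 1 to 12 rows; each row is the pose to reach, as a shift and turn from the pose commanded when the call began, along the tool's axes at that moment; what a row does not reach only later rows make up. A row lasts 1/12 s, in which the tool goes at most 41.7 mm and 7.16 degrees, less where a joint would pass 70% of its speed; a pose out of reach is approached as far as the arm can. A call with a gripper value outside its range is refused whole. The fingers move at their own pace and stop on an object; "grip_force" is the grip in N (left out, the last holds). Time passes only in rows, so rows that repeat a pose let the fingers close. It gives the time, the measured TCP pose, the force, the opening and the grip force at its end, in the units of the state.
- r.sense(): the state, without advancing time (a new reading comes with each control period).
- cams.grab_frame(name): name is "scene" or "top" or "wrist"; returns a dict with "color" (480x640x3 uint8, blue, green, red), "fx", "fy", "cx", "cy" (pixels), "xyz" and "attitude" of the camera in the world. Camera axes: x right, y down, z forward; pixel columns grow to the right and rows downward; lengths in mm; the calibration is good to about 2 mm. The wrist camera is an equidistant fisheye: a pixel r from the principal point sees the ray r / f radians off the axis. A picture is of the moment at which its call begins. There is no depth.
- r.sign_off(): hands the job in; it is judged then, once.
The state is a dict: "clock": time; "qpos": joint angles; "qvel": joint speeds; "joint_efforts": joint torques, N m; "eef_pos": TCP position; "tcp_rot": TCP orientation; "contact_force": force on the tool from outside, world axes, zero at the start; "wrist_torque": the same for the moment, N m; "opening": opening from 0.0 (shut) to 1.0 (fully open); "grasp_force": force on a finger pad.
Only numpy, scipy, OpenCV 4.12 (cv2) and the standard library are available. Lean on these libraries where they do the work, as an engineer would, in place of code of your own. Each camera call takes 0.05 s, during which the arm holds its last target. There are 200 camera calls.

## Task

Get the slab roller ready for the next slab: wind its plywood bed all the way towards you (the robot's side), until its near edge is fully home against the near end stop. Wind it by pushing the spokes of the hand wheel round with a fingertip, one spoke after another, the top of the wheel going away from you. Do not force the wheel once the bed meets its stop, do not push on the bed itself, leave the cup, the rolling pin and the wooden strips where they are, and finish with the hand clear.

Things in the scene. Friction and masses are not known exactly. Their poses are not given: they have to be found in the camera images.
- slab_roller: grey table-top slab roller, 630 mm long, fixed; origin on the table straight below its wheel's hub; x is level, from its near (robot) end to its far end, within 0.2 rad of the robot's x; y goes from the wheel to the frame, z up. Rails at y = 85 and 415 mm, 30 mm wide, tops at z = 98; over them at x = -45 to 45 the roller's bearings and screw knobs, tops at z = 240 mm
- wheel: hand wheel of four bare spokes in an upright cross, outside the frame (its -y side is open). Origin at the hub's centre in the spokes' plane, 160 mm above the table; hub 24 mm radius, 44 mm long. Spokes are 14 mm steel bars ending in 26 mm black balls centred 125 mm from the origin, along its own +z, +x, -z, -x. It turns about its y axis (the slab_roller's y)
- roller (a joint): angle of roller and wheel, rad. At 0 a spoke stands straight up; grows as the top of the wheel goes towards slab_roller +x (away from the robot), each spoke leaning over by this angle. At 3.40 the bed is home and the wheel stops hard, a spoke then 0.26 past upright. Starts at 0 to 1.5. Friction takes about 0.4 N m (3 to 5 N at a spoke) and holds it where it is left
- bed_carriage (a joint): how far the bed has come towards the robot, in m: 0 at the far end, 0.129 fully home against the near stop. Driven by the roller, 38 mm per rad; turning the top of the wheel away from the robot brings the bed towards the robot
- bed_board: the bed: plywood board 460 x 294 x 18 mm lying between the rails under the steel roller, top 109 mm above the table. Origin at the centre of its underside, near edge 230 mm from it towards slab_roller -x. The near end stop is the dark steel bar across the robot's end of the frame (face at slab_roller x = -297 mm, top 122 mm above the table)
- cup: loose terracotta cup, 76 mm across, 85 mm tall, standing beside the wheel on its -y side; origin at the centre of its foot
- rolling_pin: loose wooden rolling pin lying about along slab_roller x, 400 mm long, barrel 46 mm in diameter; origin under its middle, on the table
- strips: loose pair of wooden thickness strips lying on one another, 240 x 34 x 18 mm; origin at the centre of the underside

How it is judged:
By the outcome, as a careful person would: the job done as asked, in the order asked, and still so for the second after the job is handed in, with the robot touching nothing.
It also fails if it takes over 58 s, if anything falls off the work surface, if the arm or the gripper's body presses on something with over 40 N, if the wrist force passes 120 N, or if a joint passes its speed limit or range.

## Working session

There is one attempt and no reset: what is moved stays moved. The work goes in short steps, Python scripts to look and compute and a tool call to move; the robot and the scene stay as the last step left them, time stands still between calls to the robot, and variables do not carry over. Pictures are saved under pics/ and viewed, at most 10 in all, crops included, and the job is handed in when it is done.

Besides the shell and the picture viewer there is one more tool, called after "Call:" by a JSON object that holds its "name" and its "arguments", one argument or row to a line. send_rows: Moves the arm, as the interface text tells. Its arguments: {"type":"object","properties":{"targets":{"type":"array"},"grip_force":{"type":"number"}},"required":["targets"]}

```bash
mkdir -p pics; python3 - <<'E'
from rig import r,cams
import cv2
s=r.sense();print({k:s[k] for k in('clock','eef_pos','tcp_rot','contact_force','opening')})
for n in('scene','top'):
    f=cams.grab_frame(n);cv2.imwrite(f'pics/{n}0.png',f['color']);print(n,[f[k] for k in('fx','fy','cx','cy','xyz','attitude')])
E
```

```text
{'clock': 0.0, 'eef_pos': array([ 237.33520383, -577.66099838,  230.57288409]), 'tcp_rot': array([-3.14020365e+00, -7.91397754e-07,  3.89840955e-01]), 'contact_force': array([-0.24931474, -0.87587499, -0.13318649]), 'opening': 1.002389616056178}
scene [451.7946287745787, 451.7946287745787, 321.67918697126106, 238.0191364204652, array([1131.13883456,  274.1624219 ,  730.25716362]), array([-2.32673942, -0.01733299,  2.10688998])]
top [477.61625643000315, 477.61625643000315, 308.44446512040344, 241.7729161844088, array([ 430.58948876,  -58.10973268, 1096.03634927]), array([-3.01224354,  0.01153833, -1.58695189])]
```

View pics/scene0.png

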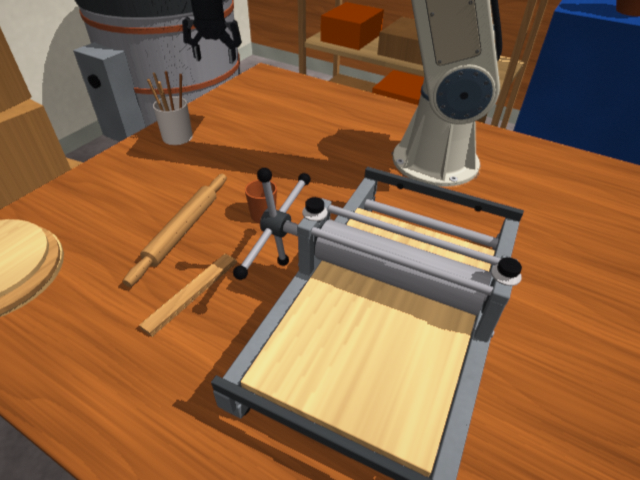

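View pics/top0.png

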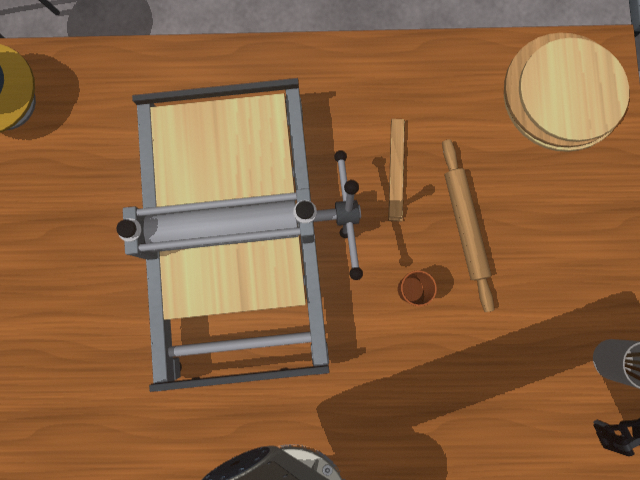

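Scene: wheel hub at about (275,224), black balls at (264,175) top, (305,178) near, (240,272) far, (283,260) bottom. Top: hub (348,213), balls (351,187) top, (356,273) near, (341,156) far; cup at (417,288), strips (397,170), pin (468,225). Next I triangulate the balls.

```bash
cat >h.py <<'E'
from rig import r,cams
import numpy as np,cv2
from scipy.spatial.transform import Rotation as R
def ray(f,p):
    d=np.array([(p[0]-f['cx'])/f['fx'],(p[1]-f['cy'])/f['fy'],1.])
    d=R.from_euler('xyz',f['attitude']).as_matrix()@d
    return np.array(f['xyz']),d/np.linalg.norm(d)
def plane(f,p,z):
    o,d=ray(f,p);return o+d*(z-o[2])/d[2]
def tri(f,p,g,q):
    o,d=ray(f,p);a,b=ray(g,q)
    s,t=np.linalg.lstsq(np.c_[d,-b],a-o,rcond=None)[0]
    P,Q=o+s*d,a+t*b
    return (P+Q)/2,np.linalg.norm(P-Q)
def dark(f,p,w=11,th=60):
    x,y=map(int,p);m=(f['color'].max(2)<th).astype('uint8')
    n,l,st,c=cv2.connectedComponentsWithStats(m[y-w:y+w+1,x-w:x+w+1])
    if n<2:return np.array(p,float),0
    i=1+np.argmax(st[1:,4]);return c[i]+[x-w,y-w],st[i,4]
E
python3 - <<'E'
from h import *
np.set_printoptions(precision=1,suppress=True)
S=cams.grab_frame('scene');T=cams.grab_frame('top')
P=[]
for n,a,b in(('top',(264,175),(351,187)),('near',(305,178),(356,273)),('far',(240,272),(341,156))):
    p,i=dark(S,a);q,j=dark(T,b);X,e=tri(S,p,T,q);P.append(X);print(n,p,i,q,j,X,e)
h=(P[1]+P[2])/2;print('hub',h,np.linalg.norm(P[1]-P[2]),np.linalg.norm(P[0]-h))
u=P[2]-P[1];yaw=np.arctan2(u[1],u[0]);print('yaw from balls',yaw)
ex=np.array([np.cos(yaw),np.sin(yaw),0])
print('angle',np.arctan2((P[0]-h)@ex,P[0][2]-h[2]),np.arctan2(-u[2],u@ex))
for n,p,z in(('near stop L',(151,388),122),('near stop R',(328,371),122),('far stop L',(134,98),122),('far stop R',(298,82),122),('bed nearL',(164,319),109),('bed nearR',(305,304),109),('cup rim',(417,288),85),('strip far',(398,120),36),('strip near',(396,219),36),('pin far',(449,142),23),('pin near',(489,310),23),('knob',(305,210),240)):
    print(n,plane(T,p,z))
E
```

```text
top [264.1 174.6] 174 [351.1 186.9] 158 [ 632.4 -126.8  279.5] 0.6170080593867747
near [304.3 177.6] 90 [355.8 273.1] 126 [ 487.6 -138.9  180.7] 0.2878527286709533
far [239.9 272.3] 165 [339.9 155.5] 96 [ 735.3 -117.3  135.1] 0.19553432953403999
hub [ 611.4 -128.1  157.9] 252.7776903359966 123.42177574342688
yaw from balls 0.08695501930208692
angle 0.17125937184144444 0.18152277428180616
near stop L [270.3 268.3 122. ]
near stop R [298.  -83.6 122. ]
far stop L [875.8 321.1 122. ]
far stop R [904.4 -32.1 122. ]
bed nearL [404.9 249.6 109. ]
bed nearR [430.7 -39.7 109. ]
cup rim [ 460.2 -275.2   85. ]
strip far [ 848.6 -259.5   36. ]
strip near [ 616.8 -245.7   36. ]
pin far [ 798.1 -377.9   23. ]
pin near [ 410.9 -445.4   23. ]
knob [600.6 -44.7 240. ]
```

```bash
cat >>h.py <<'E'
np.set_printoptions(precision=3,suppress=True)
HUB=np.array([611.4,-128.1,159.]);YAW=.087
EX=np.array([np.cos(YAW),np.sin(YAW),0]);EY=np.array([-np.sin(YAW),np.cos(YAW),0]);EZ=np.array([0,0,1.])
TAU=1.13
def goal(phi,depth,rho=85,tau=TAU):
    Q=R.from_euler('xyz',[np.pi+tau,0,YAW]);d=Q.as_matrix()[:,2]
    return HUB+rho*(np.sin(phi)*EX+np.cos(phi)*EZ)+depth*d,Q
def rows(goals):
    s=r.sense();Q0=R.from_euler('xyz',s['tcp_rot'])
    for P,Q in goals:
        print(np.round(Q0.inv().apply(P-s['eef_pos'])/1000,3),np.round((Q0.inv()*Q).as_rotvec(),3))
def st():
    s=r.sense();d=s['eef_pos']-HUB
    C=d-EY*0
    Q=R.from_euler('xyz',s['tcp_rot']).as_matrix()[:,2]
    dep=(d@EY)/(Q@EY);c=d-dep*Q
    print('t',round(s['clock'],2),'phi',np.arctan2(c@EX,c[2]),'rho',np.linalg.norm(c),'depth',dep,'F',s['contact_force'],'rot',s['tcp_rot'],'q',s['qpos'])
E
python3 -c "
from h import *
P,Q=goal(-.17,-90);print(P,goal(-.17,16)[0]);rows([(P,Q)])"
```

```text
[ 604.147 -210.439  281.174] [ 595.817 -114.934  235.948]
[ 0.479 -0.2   -0.05 ] [1.12  0.171 0.27 ]
```

Call:
{"name": "send_rows", "arguments": {
  "targets": [0.479,-0.2,-0.05,1.12,0.171,0.27,-1,0.479,-0.2,-0.05,1.12,0.171,0.27,-1,0.479,-0.2,-0.05,1.12,0.171,0.27,-1,0.479,-0.2,-0.05,1.12,0.171,0.27,-1,0.479,-0.2,-0.05,1.12,0.171,0.27,-1,0.479,-0.2,-0.05,1.12,0.171,0.27,-1,0.479,-0.2,-0.05,1.12,0.171,0.27,-1,0.479,-0.2,-0.05,1.12,0.171,0.27,-1,0.479,-0.2,-0.05,1.12,0.171,0.27,-1,0.479,-0.2,-0.05,1.12,0.171,0.27,-1,0.479,-0.2,-0.05,1.12,0.171,0.27,-1,0.479,-0.2,-0.05,1.12,0.171,0.27,-1],
  "grip_force": 60
}}

```text
clock: 1.2
eef_pos: [590.4, -225.1, 277.6]
tcp_rot: [-2.01, 0.002, 0.086]
contact_force: [0.3, -0.2, -0.3]
opening: 0.004
grasp_force: 0.0
```

```bash
python3 -c "
from h import *
st();print(r.sense()['eef_pos'],r.sense()['opening']);rows([goal(-.17,-90)])"
```

```text
t 1.2 phi -0.37695020124836365 rho 79.68453727015464 depth -104.72099789418829 F [ 0.314 -0.161 -0.254] rot [-2.01   0.002  0.086] q [-0.715  0.782  1.253  0.753  1.973  0.745]
[ 590.4   -225.074  277.619] 0.0037133394832962424
[ 0.015 -0.009  0.011] [-0.002 -0.    -0.003]
```

Call:
{"name": "send_rows", "arguments": {
  "targets": [0,0,0,0,0,0,-1,0,0,0,0,0,0,-1,0,0,0,0,0,0,-1]
}}

```text
clock: 1.45
eef_pos: [589.2, -226.1, 278.9]
tcp_rot: [-2.013, 0.001, 0.088]
contact_force: [0.5, 0.6, -0.3]
opening: 0.0
grasp_force: 0.0
```

```bash
python3 -c "
from h import *
import cv2
st();rows([goal(-.17,-90),goal(-.17,16)]+[goal(p,16) for p in np.arange(-.07,.78,.1)])
cv2.imwrite('pics/s1.png',cams.grab_frame('scene')['color'][100:360,120:440])"
```

```text
t 1.45 phi -0.3909187279252074 rho 80.68490656982506 depth -105.88473295935283 F [ 0.532  0.567 -0.347] rot [-2.013  0.001  0.088] q [-0.716  0.78   1.252  0.75   1.974  0.742]
[ 0.016 -0.008  0.012] [ 0.001  0.001 -0.   ]
[ 0.016 -0.008  0.118] [ 0.001  0.001 -0.   ]
[ 0.025 -0.009  0.118] [ 0.001  0.001 -0.   ]
[ 0.033 -0.009  0.117] [ 0.001  0.001 -0.   ]
[ 0.042 -0.009  0.118] [ 0.001  0.001 -0.   ]
[ 0.05  -0.007  0.118] [ 0.001  0.001 -0.   ]
[ 0.058 -0.005  0.119] [ 0.001  0.001 -0.   ]
[ 0.066 -0.002  0.121] [ 0.001  0.001 -0.   ]
[0.074 0.001 0.122] [ 0.001  0.001 -0.   ]
[0.081 0.005 0.124] [ 0.001  0.001 -0.   ]
[0.087 0.01  0.127] [ 0.001  0.001 -0.   ]
```

View pics/s1.png

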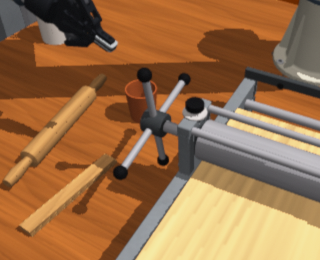

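The crop shows the shut fingertip at (110,42), clear of the wheel (top ball at 145,75), aimed at it. Inserting now.

Call:
{"name": "send_rows", "arguments": {
  "targets": [0.016,-0.008,0.012,0,0,0,-1,0.016,-0.008,0.04,0,0,0,-1,0.016,-0.008,0.07,0,0,0,-1,0.016,-0.008,0.1,0,0,0,-1,0.016,-0.008,0.118,0,0,0,-1,0.016,-0.008,0.118,0,0,0,-1]
}}

```text
clock: 2.0
eef_pos: [594.1, -113.3, 234.6]
tcp_rot: [-2.01, 0.003, 0.087]
contact_force: [0.0, -0.1, 0.3]
opening: 0.002
grasp_force: 0.0
```

```bash
python3 -c "
from h import *
import cv2
st();rows([goal(p,16) for p in np.arange(-.07,.78,.1)])
cv2.imwrite('pics/s2.png',cams.grab_frame('scene')['color'][100:360,120:440])"
```

```text
t 2.0 phi -0.18926075244487783 rho 84.71382119069581 depth 17.902054180620564 F [ 0.009 -0.076  0.289] rot [-2.01   0.003  0.087] q [-0.599  0.738  1.45   0.8    1.795  0.706]
[ 0.01  -0.001 -0.003] [-0.001  0.002 -0.003]
[ 0.019 -0.002 -0.003] [-0.001  0.002 -0.003]
[ 0.027 -0.001 -0.002] [-0.001  0.002 -0.003]
[ 0.035  0.    -0.002] [-0.001  0.002 -0.003]
[ 0.044  0.002 -0.001] [-0.001  0.002 -0.003]
[0.051 0.005 0.001] [-0.001  0.002 -0.003]
[0.059 0.009 0.002] [-0.001  0.002 -0.003]
[0.066 0.013 0.004] [-0.001  0.002 -0.003]
[0.073 0.018 0.006] [-0.001  0.002 -0.003]
```

View pics/s2.png

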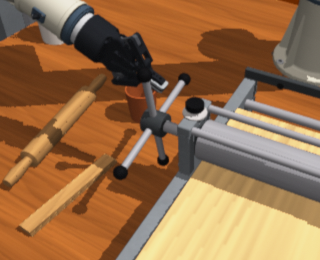

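The fingertip is behind the top spoke on the near side, at about (160,85), through the wheel plane. Pushing.

Call:
{"name": "send_rows", "arguments": {
  "targets": [0.005,-0.001,0,0,0,0,-1,0.01,-0.001,0,0,0,0,-1,0.015,-0.001,0,0,0,0,-1,0.019,-0.002,0,0,0,0,-1,0.023,-0.001,0,0,0,0,-1,0.027,-0.001,0,0,0,0,-1,0.031,0,0,0,0,0,-1,0.035,0,0,0,0,0,-1]
}}

```text
clock: 2.72
eef_pos: [630.0, -113.0, 235.6]
tcp_rot: [-2.012, 0.002, 0.088]
contact_force: [-5.9, 1.4, -0.5]
opening: 0.001
grasp_force: 2.8
```

```bash
python3 -c "
from h import *
st();rows([goal(p,16) for p in np.arange(.3,.78,.05)])"
```

```text
t 2.72 phi 0.2353881787639199 rho 85.30090867070194 depth 14.821326132875221 F [-5.916  1.373 -0.472] rot [-2.012  0.002  0.088] q [-0.572  0.776  1.369  0.824  1.807  0.753]
[0.005 0.002 0.002] [ 0.001  0.002 -0.002]
[0.009 0.003 0.002] [ 0.001  0.002 -0.002]
[0.013 0.004 0.003] [ 0.001  0.002 -0.002]
[0.017 0.006 0.004] [ 0.001  0.002 -0.002]
[0.021 0.008 0.005] [ 0.001  0.002 -0.002]
[0.025 0.009 0.006] [ 0.001  0.002 -0.002]
[0.028 0.012 0.007] [ 0.001  0.002 -0.002]
[0.032 0.014 0.008] [ 0.001  0.002 -0.002]
[0.035 0.016 0.009] [ 0.001  0.002 -0.002]
[0.038 0.019 0.01 ] [ 0.001  0.002 -0.002]
```

Call:
{"name": "send_rows", "arguments": {
  "targets": [0.005,0.002,0.002,0,0,0,-1,0.009,0.003,0.002,0,0,0,-1,0.013,0.004,0.003,0,0,0,-1,0.017,0.006,0.004,0,0,0,-1,0.021,0.008,0.005,0,0,0,-1,0.025,0.009,0.006,0,0,0,-1,0.028,0.012,0.007,0,0,0,-1,0.032,0.014,0.008,0,0,0,-1,0.035,0.016,0.009,0,0,0,-1,0.038,0.019,0.01,0,0,0,-1]
}}

```text
clock: 3.55
eef_pos: [668.1, -108.7, 215.2]
tcp_rot: [-2.011, 0.001, 0.088]
contact_force: [-5.3, 1.2, 3.1]
opening: 0.0
grasp_force: 2.9
```

```bash
python3 -c "
from h import *
import cv2
st();rows([goal(.68,16),goal(.65,-70)])
cv2.imwrite('pics/s3.png',cams.grab_frame('scene')['color'][100:360,120:440])"
```

```text
t 3.55 phi 0.7459249424972881 rho 85.75759707866818 depth 15.915971666915617 F [-5.261  1.22   3.097] rot [-2.011  0.001  0.088] q [-0.542  0.84   1.29   0.848  1.799  0.78 ]
[-0.005 -0.003 -0.001] [-0.     0.001 -0.   ]
[-0.007 -0.004 -0.088] [-0.     0.001 -0.   ]
```

View pics/s3.png

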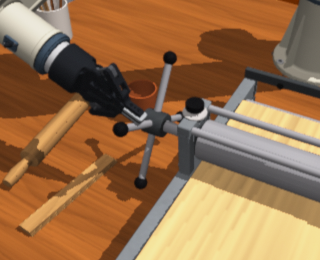

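The wheel has turned (top ball now (170,58), far ball (120,129) by the finger). Retract and reposition.

```bash
python3 -c "
from h import *
rows([goal(.68,16),goal(.65,-70),goal(-.95,-70)])"
```

```text
[-0.005 -0.003 -0.002] [-0.     0.001 -0.   ]
[-0.007 -0.005 -0.088] [-0.     0.001 -0.   ]
[-0.128  0.012 -0.08 ] [-0.     0.001 -0.   ]
```

Call:
{"name": "send_rows", "arguments": {
  "targets": [-0.006,-0.003,-0.001,0,0,0,-1,-0.006,-0.004,-0.03,0,0,0,-1,-0.007,-0.004,-0.06,0,0,0,-1,-0.007,-0.004,-0.088,0,0,0,-1,-0.045,-0.006,-0.088,0,0,0,-1,-0.085,-0.006,-0.088,0,0,0,-1,-0.11,-0.003,-0.088,0,0,0,-1,-0.127,0.01,-0.083,0,0,0,-1,-0.127,0.01,-0.083,0,0,0,-1,-0.127,0.01,-0.083,0,0,0,-1]
}}

```text
clock: 4.43
eef_pos: [548.6, -198.8, 241.3]
tcp_rot: [-2.013, -0.0, 0.084]
contact_force: [0.1, -0.2, 0.8]
opening: 0.0
grasp_force: 0.0
```

```bash
python3 -c "
from h import *
import cv2
st()
S=cams.grab_frame('scene');T=cams.grab_frame('top')
cv2.imwrite('pics/s4.png',np.hstack([S['color'][100:340,140:440],T['color'][100:340,240:540]]))"
```

```text
t 4.43 phi -0.9256443447268055 rho 85.802827396811 depth -71.88837536434458 F [ 0.089 -0.235  0.784] rot [-2.013 -0.     0.084] q [-0.725  0.75   1.407  0.715  1.885  0.649]
```

View pics/s4.png

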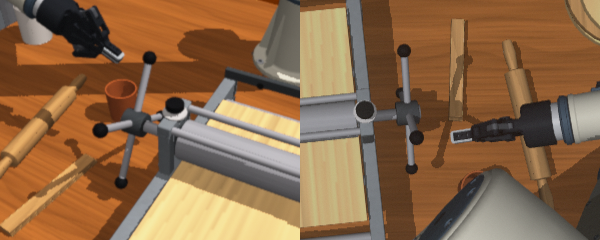

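The crops show wheel balls: scene B (289,158), A (240,230); top B (356,238), A (344,151). Fingertip is on the near side, outside the wheel plane; cup and strips undisturbed.

```bash
python3 -c "
from h import *
S=cams.grab_frame('scene');T=cams.grab_frame('top')
for a,b in(((289,158),(356,238)),((240,230),(344,151))):
    X,e=tri(S,dark(S,a)[0],T,dark(T,b)[0]);d=X-HUB;print(X,e,np.linalg.norm(d),d@EY,'phi',np.arctan2(d@EX,d[2]))
rows([goal(-.93,-70),goal(-.93,16)]+[goal(p,16) for p in np.arange(-.86,-.4,.05)])"
```

```text
[ 545.809 -134.373  262.905] 0.20346594872576815 123.03575562570619 -0.550514413273527 phi -0.5651295447461566
[ 717.437 -119.492  221.677] 0.5211804157728498 123.47638840368522 -0.6380035536252794 phi 1.038389935831972
[-0.001  0.001  0.002] [ 0.002 -0.     0.001]
[-0.001  0.001  0.088] [ 0.002 -0.     0.001]
[ 0.003 -0.003  0.086] [ 0.002 -0.     0.001]
[ 0.006 -0.006  0.084] [ 0.002 -0.     0.001]
[ 0.009 -0.009  0.083] [ 0.002 -0.     0.001]
[ 0.012 -0.011  0.082] [ 0.002 -0.     0.001]
[ 0.015 -0.014  0.081] [ 0.002 -0.     0.001]
[ 0.019 -0.016  0.08 ] [ 0.002 -0.     0.001]
[ 0.022 -0.018  0.079] [ 0.002 -0.     0.001]
[ 0.026 -0.02   0.078] [ 0.002 -0.     0.001]
[ 0.03  -0.022  0.077] [ 0.002 -0.     0.001]
[ 0.034 -0.023  0.076] [ 0.002 -0.     0.001]
```

Call:
{"name": "send_rows", "arguments": {
  "targets": [-0.004,0.003,0.002,0,0,0,-1,-0.004,0.003,0.03,0,0,0,-1,-0.004,0.003,0.06,0,0,0,-1,-0.004,0.003,0.088,0,0,0,-1,-0.001,0.001,0.088,0,0,0,-1,0.003,-0.003,0.086,0,0,0,-1,0.006,-0.006,0.084,0,0,0,-1,0.009,-0.009,0.083,0,0,0,-1,0.012,-0.011,0.082,0,0,0,-1,0.015,-0.014,0.081,0,0,0,-1,0.019,-0.016,0.08,0,0,0,-1,0.022,-0.018,0.079,0,0,0,-1]
}}

```text
clock: 5.63
eef_pos: [564.1, -117.7, 223.4]
tcp_rot: [-2.013, 0.0, 0.086]
contact_force: [-3.7, -1.6, -4.9]
opening: -0.002
grasp_force: 2.6
```

```bash
python3 -c "
from h import *
st();rows([goal(p,16) for p in np.linspace(-.5,.15,12)])"
```

```text
t 5.63 phi -0.5755070351231584 rho 84.90558708346505 depth 15.99396284540893 F [-3.722 -1.647 -4.878] rot [-2.013  0.     0.086] q [-0.627  0.721  1.513  0.772  1.775  0.654]
[ 0.005 -0.003 -0.001] [ 0.002 -0.    -0.001]
[ 0.01  -0.005 -0.002] [ 0.002 -0.    -0.001]
[ 0.015 -0.007 -0.003] [ 0.002 -0.    -0.001]
[ 0.019 -0.009 -0.004] [ 0.002 -0.    -0.001]
[ 0.024 -0.01  -0.005] [ 0.002 -0.    -0.001]
[ 0.029 -0.011 -0.005] [ 0.002 -0.    -0.001]
[ 0.034 -0.012 -0.005] [ 0.002 -0.    -0.001]
[ 0.039 -0.012 -0.006] [ 0.002 -0.    -0.001]
[ 0.044 -0.012 -0.006] [ 0.002 -0.    -0.001]
[ 0.049 -0.012 -0.006] [ 0.002 -0.    -0.001]
[ 0.054 -0.012 -0.006] [ 0.002 -0.    -0.001]
[ 0.059 -0.012 -0.005] [ 0.002 -0.    -0.001]
```

Call:
{"name": "send_rows", "arguments": {
  "targets": [0.005,-0.003,-0.001,0,0,0,-1,0.01,-0.005,-0.002,0,0,0,-1,0.015,-0.007,-0.003,0,0,0,-1,0.019,-0.009,-0.004,0,0,0,-1,0.024,-0.01,-0.005,0,0,0,-1,0.029,-0.011,-0.005,0,0,0,-1,0.034,-0.012,-0.005,0,0,0,-1,0.039,-0.012,-0.006,0,0,0,-1,0.044,-0.012,-0.006,0,0,0,-1,0.049,-0.012,-0.006,0,0,0,-1,0.054,-0.012,-0.006,0,0,0,-1,0.059,-0.012,-0.005,0,0,0,-1]
}}

```text
clock: 6.63
eef_pos: [622.6, -111.2, 237.2]
tcp_rot: [-2.011, 0.0, 0.088]
contact_force: [-5.8, -3.6, 0.3]
opening: -0.0
grasp_force: 2.7
```

```bash
python3 -c "
from h import *
st();rows([goal(p,16) for p in np.linspace(.2,.75,12)])"
```

```text
t 6.63 phi 0.14605641448916362 rho 86.61781199559998 depth 17.506663839623407 F [-5.85  -3.561  0.333] rot [-2.011  0.     0.088] q [-0.576  0.764  1.389  0.822  1.804  0.743]
[ 0.004  0.002 -0.   ] [-0.     0.001  0.   ]
[ 0.008  0.003 -0.   ] [-0.     0.001  0.   ]
[0.013 0.004 0.   ] [-0.     0.001  0.   ]
[0.017 0.005 0.001] [-0.     0.001  0.   ]
[0.021 0.007 0.002] [-0.     0.001  0.   ]
[0.024 0.008 0.002] [-0.     0.001  0.   ]
[0.028 0.01  0.003] [-0.     0.001  0.   ]
[0.032 0.012 0.004] [-0.     0.001  0.   ]
[0.035 0.014 0.005] [-0.     0.001  0.   ]
[0.039 0.016 0.006] [-0.     0.001  0.   ]
[0.042 0.019 0.007] [-0.     0.001  0.   ]
[0.045 0.021 0.008] [-0.     0.001  0.   ]
```

Call:
{"name": "send_rows", "arguments": {
  "targets": [0.004,0.002,0,0,0,0,-1,0.008,0.003,0,0,0,0,-1,0.013,0.004,0,0,0,0,-1,0.017,0.005,0.001,0,0,0,-1,0.021,0.007,0.002,0,0,0,-1,0.024,0.008,0.002,0,0,0,-1,0.028,0.01,0.003,0,0,0,-1,0.032,0.012,0.004,0,0,0,-1,0.035,0.014,0.005,0,0,0,-1,0.039,0.016,0.006,0,0,0,-1,0.042,0.019,0.007,0,0,0,-1,0.045,0.021,0.008,0,0,0,-1]
}}

```text
clock: 7.63
eef_pos: [667.5, -108.6, 215.6]
tcp_rot: [-2.01, -0.0, 0.089]
contact_force: [-6.7, 0.1, 3.2]
opening: -0.003
grasp_force: 2.8
```

```bash
python3 -c "
from h import *
st();rows([goal(.68,16),goal(.65,-70),goal(-.97,-70)])"
```

```text
t 7.63 phi 0.7376991058618929 rho 85.72064835945476 depth 16.098010154591805 F [-6.743  0.063  3.232] rot [-2.01  -0.     0.089] q [-0.543  0.84   1.291  0.849  1.8    0.778]
[-0.004 -0.002 -0.001] [-0.002  0.001  0.001]
[-0.006 -0.004 -0.088] [-0.002  0.001  0.001]
[-0.128  0.014 -0.079] [-0.002  0.001  0.001]
```

Call:
{"name": "send_rows", "arguments": {
  "targets": [-0.006,-0.003,-0.001,0,0,0,-1,-0.006,-0.004,-0.03,0,0,0,-1,-0.007,-0.004,-0.06,0,0,0,-1,-0.007,-0.004,-0.088,0,0,0,-1,-0.045,-0.006,-0.088,0,0,0,-1,-0.085,-0.006,-0.088,0,0,0,-1,-0.11,-0.003,-0.088,0,0,0,-1,-0.128,0.014,-0.08,0,0,0,-1,-0.128,0.014,-0.08,0,0,0,-1,-0.128,0.014,-0.08,0,0,0,-1]
}}

```text
clock: 8.47
eef_pos: [546.9, -198.6, 236.4]
tcp_rot: [-2.012, -0.001, 0.085]
contact_force: [0.5, -0.1, 0.5]
opening: 0.005
grasp_force: 0.0
```

```bash
python3 -c "
from h import *
st()
S=cams.grab_frame('scene');T=cams.grab_frame('top')
for a,b in(((289,158),(356,238)),((240,230),(344,151))):
    X,e=tri(S,dark(S,a)[0],T,dark(T,b)[0]);d=X-HUB;print(X,e,np.linalg.norm(d),d@EY,'phi',np.arctan2(d@EX,d[2]))
rows([goal(-.97,-70),goal(-.97,16)]+[goal(p,16) for p in np.linspace(-.9,-.5,8)])"
```

```text
t 8.47 phi -0.9822482523466869 rho 84.43393432721872 depth -71.46567795995306 F [ 0.471 -0.08   0.542] rot [-2.012 -0.001  0.085] q [-0.727  0.754  1.412  0.713  1.88   0.641]
[ 544.419 -134.495  262.055] 0.17232813406223646 123.07624360379766 -0.5511908545163988 phi -0.578405188896425
[ 716.531 -119.565  223.23 ] 0.07228040674301567 123.4948313537405 -0.6322209851336497 phi 1.023816689003579
[-0.001 -0.001  0.001] [ 0.001 -0.002  0.002]
[-0.001 -0.001  0.087] [ 0.001 -0.002  0.002]
[ 0.003 -0.005  0.085] [ 0.001 -0.002  0.002]
[ 0.006 -0.009  0.083] [ 0.001 -0.002  0.002]
[ 0.009 -0.012  0.082] [ 0.001 -0.002  0.002]
[ 0.013 -0.015  0.081] [ 0.001 -0.002  0.002]
[ 0.016 -0.018  0.079] [ 0.001 -0.002  0.002]
[ 0.02  -0.02   0.078] [ 0.001 -0.002  0.002]
[ 0.024 -0.023  0.077] [ 0.001 -0.002  0.002]
[ 0.028 -0.025  0.076] [ 0.001 -0.002  0.002]
```

Call:
{"name": "send_rows", "arguments": {
  "targets": [-0.001,-0.001,0.02,0,0,0,-1,-0.001,-0.001,0.05,0,0,0,-1,-0.001,-0.001,0.087,0,0,0,-1,-0.001,-0.001,0.087,0,0,0,-1,0.003,-0.005,0.085,0,0,0,-1,0.006,-0.009,0.083,0,0,0,-1,0.009,-0.012,0.082,0,0,0,-1,0.013,-0.015,0.081,0,0,0,-1,0.016,-0.018,0.079,0,0,0,-1,0.02,-0.02,0.078,0,0,0,-1,0.024,-0.023,0.077,0,0,0,-1,0.028,-0.025,0.076,0,0,0,-1]
}}

```text
clock: 9.57
eef_pos: [568.1, -117.3, 225.7]
tcp_rot: [-2.013, 0.001, 0.087]
contact_force: [-3.5, -1.8, -6.1]
opening: 0.001
grasp_force: 2.7
```

```bash
python3 -c "
from h import *
st();rows([goal(p,16) for p in np.linspace(-.47,-.14,9)])"
```

```text
t 9.57 phi -0.5203411254488536 rho 84.88014184936428 depth 16.11931266563623 F [-3.509 -1.815 -6.102] rot [-2.013  0.001  0.087] q [-0.623  0.722  1.504  0.776  1.778  0.662]
[ 0.004 -0.002 -0.001] [ 0.001 -0.    -0.001]
[ 0.007 -0.003 -0.002] [ 0.001 -0.    -0.001]
[ 0.01  -0.005 -0.002] [ 0.001 -0.    -0.001]
[ 0.013 -0.006 -0.003] [ 0.001 -0.    -0.001]
[ 0.017 -0.007 -0.003] [ 0.001 -0.    -0.001]
[ 0.02  -0.008 -0.004] [ 0.001 -0.    -0.001]
[ 0.023 -0.008 -0.004] [ 0.001 -0.    -0.001]
[ 0.027 -0.009 -0.004] [ 0.001 -0.    -0.001]
[ 0.03  -0.01  -0.005] [ 0.001 -0.    -0.001]
```

Call:
{"name": "send_rows", "arguments": {
  "targets": [0.004,-0.002,-0.001,0,0,0,-1,0.007,-0.003,-0.002,0,0,0,-1,0.01,-0.005,-0.002,0,0,0,-1,0.013,-0.006,-0.003,0,0,0,-1,0.017,-0.007,-0.003,0,0,0,-1,0.02,-0.008,-0.004,0,0,0,-1,0.023,-0.008,-0.004,0,0,0,-1,0.027,-0.009,-0.004,0,0,0,-1,0.03,-0.01,-0.005,0,0,0,-1]
}}

```text
clock: 10.32
eef_pos: [597.9, -114.4, 237.1]
tcp_rot: [-2.012, 0.0, 0.087]
contact_force: [-6.1, 0.9, -2.7]
opening: -0.005
grasp_force: 2.8
```

```bash
python3 -c "
from h import *
st();rows([goal(p,16) for p in (-.1,-.05,0,.05,.1)])
S=cams.grab_frame('scene');T=cams.grab_frame('top')
cv2.imwrite('pics/s5.png',np.hstack([S['color'][100:340,140:440],T['color'][100:400,130:430][60:]]))"
```

```text
t 10.32 phi -0.14321059236337544 rho 85.96764629877418 depth 16.44503112557029 F [-6.123  0.934 -2.673] rot [-2.012  0.     0.087] q [-0.597  0.739  1.441  0.802  1.798  0.711]
[ 0.004  0.    -0.   ] [ 0.  0. -0.]
[ 0.008  0.    -0.   ] [ 0.  0. -0.]
[ 0.012  0.    -0.   ] [ 0.  0. -0.]
[ 0.017  0.    -0.   ] [ 0.  0. -0.]
[ 0.021  0.    -0.   ] [ 0.  0. -0.]
```

View pics/s5.png

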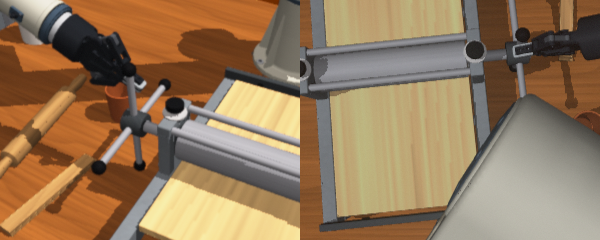

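The bed's near edge (right crop, y≈214) is a few px short of the stop (y≈225). Now slowly.

Call:
{"name": "send_rows", "arguments": {
  "targets": [0.002,0,0,0,0,0,-1,0.003,0,0,0,0,0,-1,0.005,0,0,0,0,0,-1,0.006,0,0,0,0,0,-1,0.007,0,0,0,0,0,-1,0.008,0,0,0,0,0,-1,0.009,0,0,0,0,0,-1,0.01,0,0,0,0,0,-1]
}}

```text
clock: 11.08
eef_pos: [607.5, -113.5, 237.2]
tcp_rot: [-2.012, 0.0, 0.087]
contact_force: [-5.7, 0.8, -1.0]
opening: 0.005
grasp_force: 2.6
```

Call:
{"name": "send_rows", "arguments": {
  "targets": [0.001,0,0,0,0,0,-1,0.001,0,0,0,0,0,-1,0.002,0,0,0,0,0,-1,0.002,0,0,0,0,0,-1]
}}

```text
clock: 11.42
eef_pos: [609.5, -113.4, 237.0]
tcp_rot: [-2.012, 0.0, 0.087]
contact_force: [-5.2, 0.7, -1.9]
opening: -0.0
grasp_force: 2.3
```

Call:
{"name": "send_rows", "arguments": {
  "targets": [0.0005,0,0,0,0,0,-1,0.001,0,0,0,0,0,-1,0.0015,0,0,0,0,0,-1,0.0015,0,0,0,0,0,-1]
}}

```text
clock: 11.75
eef_pos: [610.9, -113.2, 237.0]
tcp_rot: [-2.012, 0.001, 0.087]
contact_force: [-5.2, 0.8, -2.4]
opening: -0.002
grasp_force: 2.3
```

Call:
{"name": "send_rows", "arguments": {
  "targets": [0.0005,0,0,0,0,0,-1,0.001,0,0,0,0,0,-1,0.001,0,0,0,0,0,-1]
}}

```text
clock: 12.0
eef_pos: [611.9, -113.1, 237.0]
tcp_rot: [-2.012, 0.001, 0.087]
contact_force: [-5.9, 0.1, -2.5]
opening: 0.001
grasp_force: 2.4
```

Call:
{"name": "send_rows", "arguments": {
  "targets": [0.0005,0,0,0,0,0,-1,0.001,0,0,0,0,0,-1,0.001,0,0,0,0,0,-1]
}}

```text
clock: 12.25
eef_pos: [612.9, -113.0, 236.9]
tcp_rot: [-2.012, 0.001, 0.087]
contact_force: [-5.2, 1.5, -3.6]
opening: 0.001
grasp_force: 2.3
```

Call:
{"name": "send_rows", "arguments": {
  "targets": [0.0005,0,0,0,0,0,-1,0.001,0,0,0,0,0,-1,0.001,0,0,0,0,0,-1]
}}

```text
clock: 12.5
eef_pos: [613.9, -113.0, 237.0]
tcp_rot: [-2.012, 0.001, 0.087]
contact_force: [-4.8, 0.7, -2.7]
opening: 0.002
grasp_force: 2.3
```

```bash
python3 -c "
from h import *
st()
S=cams.grab_frame('scene');T=cams.grab_frame('top')
p,i=dark(S,(239,273),9);q,j=dark(T,(340,155),9);print(p,i,q,j)
X,e=tri(S,p,T,q);d=X-HUB;print(X,e,np.linalg.norm(d),'phi',np.arctan2(d@EX,d[2])-np.pi/2)"
```

```text
t 12.5 phi 0.04472729082935112 rho 85.04620012991798 depth 16.413149689768037 F [-4.759  0.748 -2.666] rot [-2.012  0.001  0.087] q [-0.584  0.756  1.407  0.814  1.802  0.732]
[241.288 275.353] 156 [339.66  157.856] 97
[ 733.268 -117.243  125.166] 0.006377943690245063 126.94218371146214 phi 0.2697931505347093
```

Call:
{"name": "send_rows", "arguments": {
  "targets": [0.0005,0,0,0,0,0,-1,0.001,0,0,0,0,0,-1,0.001,0,0,0,0,0,-1]
}}

```text
clock: 12.85
eef_pos: [614.2, -112.9, 236.9]
tcp_rot: [-2.011, 0.002, 0.088]
contact_force: [-8.1, 0.5, -2.5]
opening: 0.001
grasp_force: 3.9
```

Call:
{"name": "send_rows", "arguments": {
  "targets": [0.0005,0,0,0,0,0,-1,0.0005,0,0,0,0,0,-1]
}}

```text
clock: 13.02
eef_pos: [614.3, -112.9, 236.8]
tcp_rot: [-2.011, 0.003, 0.089]
contact_force: [-10.2, -1.0, -1.2]
opening: -0.006
grasp_force: 4.8
```

The force is rising without travel, so the bed is at its stop. Back off and withdraw.

Call:
{"name": "send_rows", "arguments": {
  "targets": [-0.004,0,0,0,0,0,-1,-0.01,0,0,0,0,0,-1,-0.01,0,-0.03,0,0,0,-1,-0.01,0,-0.065,0,0,0,-1,-0.01,0,-0.1,0,0,0,-1,-0.01,0,-0.14,0,0,0,-1,-0.04,-0.03,-0.18,0,0,0,-1,-0.07,-0.06,-0.21,0,0,0,-1,-0.07,-0.06,-0.21,0,0,0,-1,-0.07,-0.06,-0.21,0,0,0,-1,-0.07,-0.06,-0.21,0,0,0,-1]
}}

```text
clock: 13.93
eef_pos: [560.2, -283.6, 382.7]
tcp_rot: [-2.015, -0.004, 0.084]
contact_force: [0.3, -0.1, -0.4]
opening: 0.001
grasp_force: 0.0
```

```bash
python3 -c "
from h import *
st();print(r.sense()['eef_pos'])
S=cams.grab_frame('scene');T=cams.grab_frame('top')
p,i=dark(S,(241,275),9);q,j=dark(T,(340,158),9)
X,e=tri(S,p,T,q);d=X-HUB;print(X,e,'phi',np.arctan2(d@EX,d[2])-np.pi/2)
cv2.imwrite('pics/s6.png',np.hstack([S['color'][100:460,120:440],T['color'][80:440,120:510]]))"
```

```text
t 13.93 phi -0.39801393533806256 rho 164.9310613618276 depth -166.68694058617072 F [ 0.255 -0.06  -0.448] rot [-2.015 -0.004  0.084] q [-0.793  0.718  1.131  0.764  2.151  0.825]
[ 560.151 -283.648  382.675]
[ 733.048 -117.283  124.794] 0.24271102383769996 phi 0.27308337083341594
```

View pics/s6.png

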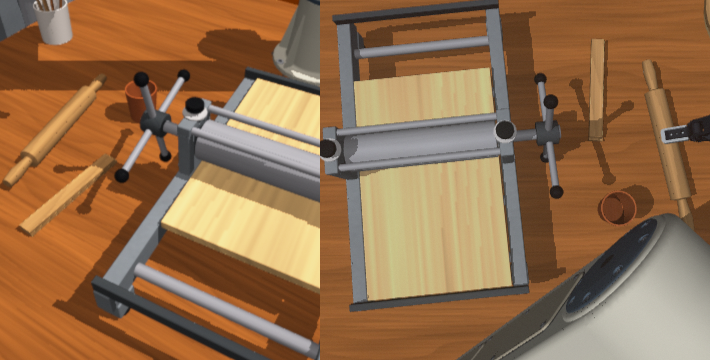

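The bed's near edge (right crop, y≈295) lies against the stop bar. The spoke is at 0.27 past upright, the cup (617,208), pin and strips are unmoved, and the hand is clear.

```bash
python3 -c "
from rig import r
print(r.sign_off())"
```

```text
the job is handed in; nothing more can be done
None
```

The bed is wound home against the near stop using three spokes in turn, with the wheel pushed to about 10 N at the stop. The cup, pin and strips look unmoved, the hand is clear, and the job was handed in at about 14 s.

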